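Isolate the board test box, feel its cover latch, and hold the cover open

ROBOT

A 6-joint arm with a two-finger parallel gripper is mounted at the origin on a cart in front of the work surface, level with it; the furniture and walls round the work are solid. World frame = base frame: x ahead of the robot, y to its left, z up, the work surface at z = 0. Lengths are in m, angles in rad, forces in N, time in s.
With the tool pointing down it reaches from about 0.375 to 0.975 m from the base axis. Payload 3.8 kg.
Tool frame: the origin (TCP) lies on the centre line of the jaws, within the pads' length; the fingertips stand 8 mm ahead of it and the grasp point (between the pads) lies 11 mm behind it; z points along the fingers, y is the direction in which the jaws open and shut (so a half turn about z gives the same grasp; the last joint's range is limited). The gripper opens to 85 mm and grips with 20 to 120 N. Pads are 22 mm wide; open, the fingers measure 114 mm over their backs; the gripper's body (76 mm by 85 mm) begins 54 mm behind the grasp point. The pads swing forward as they close: fully open they stand 13 mm farther back than shut.
Start: joints at [-1.222, 0.264, 1.604, -0, 1.274, -0.037], TCP at [0.254, -0.625, 0.239] pointing down, gripper open.
Joint ranges: [-2.63, 2.63], [-0.94, 2.18], [0.31, 2.57], [-1.31, 4.45], [0, 2.66], [-2.55, 2.55]. Speed limits (rad/s): [2.57, 2.57, 3.14, 3.14, 3.14, 3.14].

INTERFACE

Orientations are given as a rotation vector (axis times angle).
In Python, from workcell import * gives the robot as it stands.
- The arm moves only by the tool play_rows, never from a script. Its arguments are lists of equal length, an entry for each row: "slide": the shift along the tool's x, y, z in cm, a list of three; "delta_rot": the turn, a rotation vector about the tool's x, y, z in rad, a list of three. In form: {"slide": [[x, y, z], ...], "delta_rot": [[wx, wy, wz], ...]}. A call has 1 to 12 rows; each row is the pose to reach, as a shift and turn from the pose measured when the call began, along the tool's axes at that moment; what a row does not reach only later rows make up. A row lasts 1/12 s, in which the tool goes at most 41.7 mm and 7.16 degrees, less where a joint would pass 70% of its speed; a pose out of reach is approached as far as the arm can. A call with a gripper value outside its range is refused whole. "hand" is the opening, from 0 (shut) to 1 (fully open), set as the call begins (left out, the last holds). The fingers move at their own pace and stop on an object; "force" is the grip in N (left out, the last holds). Time passes only in rows, so rows that repeat a pose let the fingers close. It gives the time, the measured TCP pose, the force and the opening at its end, in the units of the state.
- read_state(): the state, without advancing time (a new reading comes with each control period).
- read_camera(name): name is "scene" or "top" or "wrist"; returns a dict with "image" (400x640x3 uint8, red, green, blue), "depth" (400x640 float32, m along the optical axis (not along the pixel's ray), 0 where there is no reading), "fovy" (degrees; the focal length in pixels is half the picture's height over the tangent of half this angle, whatever the lens; pixels are square), "cx", "cy" (the principal point, pixels), "k1" (the pictures are not rectified: a ray, as slopes to the right and down, at radius r is drawn at 1 + k1 r^2 times it, then the intrinsics apply), "world_from_camera" (4x4, takes a point from camera to world coordinates); the wrist camera has in their place "hand_eye" (4x4, takes a point from camera to tool coordinates, whose origin is the TCP and whose axes are the flange's). Camera axes: x right, y up, looking along -z (the intrinsics and any distortion apply to the point x, -y, -z); pixel columns grow to the right and rows downward; lengths in m; the calibration is good to about 2 mm. A picture is of the moment at which its call begins: read the wrist's pose just before it.
- finish_job(): hands the job in, once; it reports no verdict.
Trained networks look in a picture, given as the dict that the camera call returned (one of the last four; its "shot" number tells which), for a name from the list of things; names that differ only in an ending like _2 or _b are one class to them, and where a whole thing is asked for, a point or a joint stands for the part that bears it (a point fixed in the world has none). Each returns a list of dicts, best first, with "conf" (0 to 1); they miss things now and then, are a little off and sometimes report something else, mostly with a low value. They report only what shows in the picture. A call takes as long as a camera call. They do not tell look-alikes from the thing itself.
- spot_in(target, picture): "bbox" ([centre column, centre row, width, height] in pixels, round what is visible of it).
- landmark_of(target, picture): "at" ([column, row] in pixels: a listed point, or the origin of a listed thing).
The state is a dict: "time": time; "q": joint angles; "joint_vel": joint speeds; "joint_torque": joint torques, N m; "tool_pos": TCP position; "tcp_rot": TCP orientation; "wrist_force": force on the tool from outside, world axes, zero at the start; "torque": the same for the moment, N m; "width": opening from 0.0 (shut) to 1.0 (fully open).
Only numpy, scipy, OpenCV 4.12 (cv2) and the standard library are available. Lean on these libraries where they do the work, as an engineer would, in place of code of your own. Each camera call takes 0.05 s, during which the arm holds its last target.

TASK

Switch the isolator off by pushing its lever right over, away from the robot. Then take the T-handle on the test box's cover and, before turning it, tug upward to feel whether the latch is caught; if it is, turn the handle clockwise to its other stop to free it. Lift the cover by the handle to about 30 degrees and finish still holding it open there, leaving the other things on the bench alone.

Things in the scene. Friction and masses are not known exactly. Their poses are not given: they have to be found in the camera images.
- test_box: Grey board test box, 190 (x) x 150 (y) x 50 mm high, fixed to the bench, with a flat aluminium cover on top (196 x 156 mm, cover top 58 mm above the bench). Origin: centre of its underside, on the bench; its -x side is the front, towards the robot. The cover's hinge line runs along the box's y axis through the box point (0.099, 0, 0.052) m, at the rear.
- cover (a joint): Angle of the cover in rad about the rear hinge: 0 shut, grows as the front edge rises, end stop 1.3. The cover falls shut when let go; about 2 N at the handle lifts it. While the latch is caught it rises only about 0.03 rad (5 mm at the handle) and then stops hard.
- latch (a joint): Turn of the T-handle in rad, relative to the cover: 0 = bar along the box's x axis; grows clockwise seen from above, stops at 0 and 1.4; stays where left (friction 0.06 N m). Starts at 0 to 0.2. Unmarked, its keep hidden: some boxes are caught near 0 and free near 1.4, others free near 0 and caught near 1.4; half-way may catch in either. Turn it with the cover down.
- handle_grip (a point): Centre of the bar of the T-handle: black bar 56 long x 12 wide x 18 mm high on a 16 mm thick steel post, over the front part of the cover at box point (-0.045, 0, 0.086) m when shut. The bar's underside is 19 mm above the cover. The post's axis is the axis of turning. Its x axis runs along the bar.
- isolator_base: Isolator switch: grey block 70 (x) x 50 (y) x 25 mm high on a 4 mm mounting plate (60 x 90 mm), with a 36 mm high bearing cheek on each y side of the lever, fixed to the bench. Origin: centre of its underside. Its lever pivots about the block's y axis, 22 mm above the bench.
- isolator (a joint): Angle of the isolator lever in rad: 0 = ON, leaning 0.5 rad to the block's -x side (towards the robot); 1.0 = OFF, leaning 0.5 rad to the +x side; stays where it is left (friction about 1 N at the knob).
- isolator_tip (a point): Centre of the black ball knob on the isolator lever, 26 mm across, 60 mm from the pivot on a 10 mm steel rod.
- solder: Bystander: white wire spool with blue flanges, 54 mm across, 43 high. Leave it where it is. Origin: centre of its underside.
- torque_driver: Bystander: torque screwdriver, 186 mm long, lying flat. Leave it where it is. Origin: centre of its underside.
- pliers: Bystander: blue-handled long-nose pliers, 134 mm long, lying flat. Leave it where it is. Origin: centre of its underside.
- loupe: Bystander: black eye loupe, 35 mm across, 32 high. Leave it where it is. Origin: centre of its underside.
- tape: Bystander: roll of amber tape, 96 mm across, 15 high, lying flat. Leave it where it is. Origin: centre of its underside.
Mind the look-alikes: they are no part of the job. What is meant by the isolator_base is not orange or purple, and is the smaller of those in its own colour.

How it is judged:
By the outcome, as a careful person would: the job done as asked, in the order asked, and still so for the second after the job is handed in, while the arm keeps its last pose, push and grip.
It also fails if it takes over 51 s, if anything falls off the work surface, if the arm or the gripper's body presses on something with over 40 N, if the wrist force passes 120 N, or if a joint passes its speed limit or range.

## Working session

There is one attempt and no reset: what is moved stays moved. The work goes in short steps, Python scripts to look and compute and a tool call to move; the robot and the scene stay as the last step left them, time stands still between calls to the robot, and variables do not carry over. Pictures are saved under pics/ and viewed, and the job is handed in when it is done.

Besides the shell and the picture viewer there is one more tool, called after "Request:" as a command line: name --argument value ..., lists and objects as JSON in quotes. play_rows: Moves the arm, as the interface text tells. Its arguments: {"type":"object","properties":{"slide":{"type":"array"},"delta_rot":{"type":"array"},"hand":{"type":"number"},"force":{"type":"number"}},"required":["slide","delta_rot"]}

```bash
ls; mkdir -p pics
cat > h.py <<'E'
from workcell import *
import numpy as np, cv2
from scipy.spatial.transform import Rotation as R
def save(d,name): cv2.imwrite('pics/'+name+'.png',cv2.cvtColor(d['image'],cv2.COLOR_RGB2BGR))
def wfc(d,s=None):
    if 'world_from_camera' in d: return np.array(d['world_from_camera'])
    T=np.eye(4);T[:3,:3]=R.from_rotvec(s['tcp_rot']).as_matrix();T[:3,3]=s['tool_pos'];return T@np.array(d['hand_eye'])
def ray(d,px,s=None):
    h=d['image'].shape[0];f=h/2/np.tan(np.radians(d['fovy'])/2)
    K=np.array([[f,0,d['cx']],[0,f,d['cy']],[0,0,1]])
    u=cv2.undistortPoints(np.array([[px]],float),K,np.array([d['k1'],0,0,0,0.]))[0,0]
    T=wfc(d,s);v=np.array([u[0],-u[1],-1.]);return T[:3,3],T[:3,:3]@v
def at_z(d,px,z,s=None):
    o,v=ray(d,px,s);return o+v*(z-o[2])/v[2]
def at_d(d,px,s=None):
    o,v=ray(d,px,s);c,r=int(round(px[0])),int(round(px[1]));return o+v*d['depth'][r,c]
E
python3 - <<'E'
from h import *
s=read_state();print(s)
for n in ('scene','top'):
    d=read_camera(n);save(d,n+'0')
    print(n,d['fovy'],d['cx'],d['cy'],d['k1'],np.round(d['world_from_camera'],3).tolist())
    for t in ('test_box','handle_grip','isolator_base','isolator_tip','solder','torque_driver','pliers','loupe','tape'):
        for x in spot_in(t,d)[:4]: print(t,'bbox',np.round(x['bbox'],1),round(x['conf'],2))
        for x in landmark_of(t,d)[:4]: print(t,'at',np.round(x['at'],1),round(x['conf'],2),np.round(at_d(d,x['at']),3))
E
```

```text
pics
{'time': 0.0, 'q': array([-1.22190219e+00,  2.64824889e-01,  1.60537820e+00, -1.09521741e-05,
        1.27368456e+00, -3.68969511e-02]), 'joint_vel': array([1.65114478e-03, 2.27410172e-03, 8.87732659e-04, 1.79570447e-03,
       3.48662244e-05, 2.21627536e-03]), 'joint_torque': array([ 9.90016488e-04, -5.15104973e+01, -3.67317045e+01, -9.33010460e-05,
        1.28708855e-02,  1.70192862e-05]), 'tool_pos': array([ 0.25375088, -0.62472079,  0.23791139]), 'tcp_rot': array([-3.08110189e+00, -6.01818779e-01,  5.75919948e-04]), 'wrist_force': array([ 0.74480716,  0.98621765, -0.62731975]), 'torque': array([ 0.00408337, -0.00095687, -0.00423567]), 'width': 0.9985073925332025}
scene 52.63355223639837 317.7199962066559 195.83192113387352 0.024970579617011185 [[0.59, 0.458, -0.665, -0.348], [-0.807, 0.349, -0.476, -0.493], [0.013, 0.818, 0.576, 0.845], [0.0, 0.0, 0.0, 1.0]]
test_box at [421.4 248.5] 0.77 [ 0.529 -0.233  0.059]
test_box at [302.3 235.6] 0.67 [0.41  0.107 0.012]
handle_grip bbox [421.4 238.1   9.5  14.2] 0.45
handle_grip at [335.9 208.9] 0.68 [0.588 0.1   0.013]
handle_grip 
[... 2343 characters left out ...]
tor_tip bbox [393.7 251.5   8.8   9.6] 0.36
isolator_tip at [182.4 240.2] 0.67 [0.429 0.626 0.118]
isolator_tip at [355.8 236.5] 0.65 [ 0.414 -0.02   0.098]
isolator_tip at [299.1 241.1] 0.57 [0.409 0.195 0.084]
isolator_tip at [392.4 249. ] 0.43 [ 0.362 -0.158  0.077]
solder bbox [319.3 195.1  14.   13.5] 0.56
solder bbox [398.3 195.4  48.8  51.7] 0.22
solder at [321.5 195.8] 0.61 [0.59  0.1   0.048]
torque_driver bbox [440.1 241.1  28.9  31.5] 0.6
torque_driver at [439.  237.8] 0.56 [ 0.401 -0.36   0.024]
pliers at [432.4 194.2] 0.48 [ 0.583 -0.358  0.013]
loupe at [318.2 238.6] 0.62 [0.423 0.121 0.019]
tape bbox [236.8 242.8  28.7  25.6] 0.71
tape at [236.4 243.9] 0.71 [0.42  0.45  0.003]
```

Run:
```python
import cv2
a=cv2.imread('pics/scene0.png');cv2.imwrite('pics/s0c.png',cv2.resize(a[130:350,170:530],(800,489),interpolation=cv2.INTER_CUBIC))
a=cv2.imread('pics/top0.png');cv2.imwrite('pics/t0c.png',cv2.resize(a[140:290,160:480],(800,375),interpolation=cv2.INTER_CUBIC))
```

```text
(no output)
```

View pics/s0c.png

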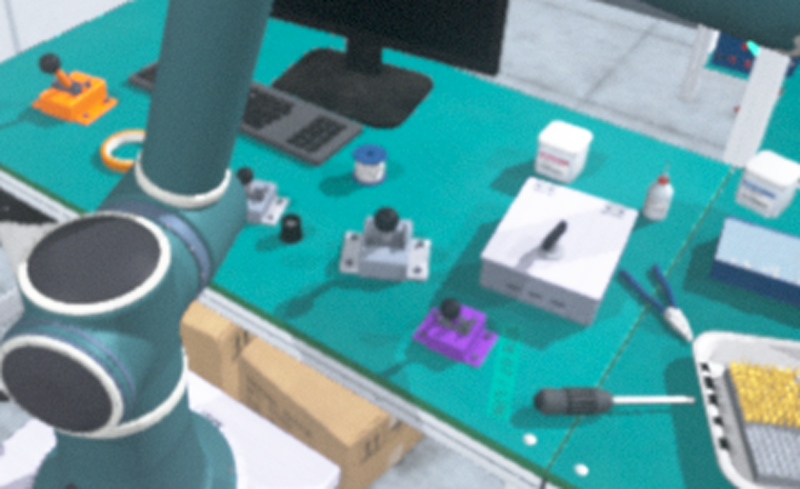

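View pics/t0c.png

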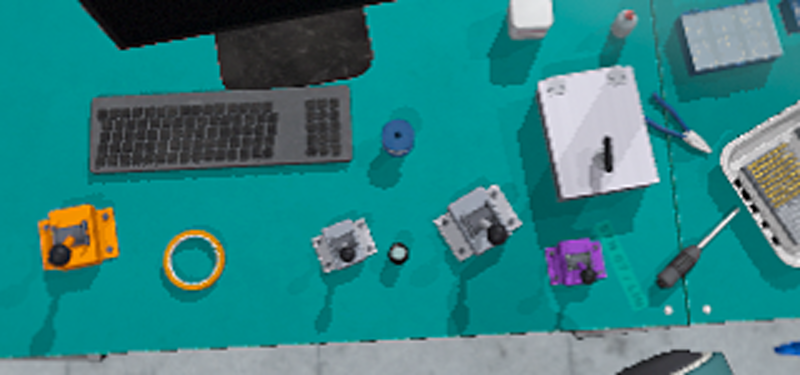

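```bash
cat >> h.py <<'E'
def cloud(d,s=None):
    h,w=d['depth'].shape;f=h/2/np.tan(np.radians(d['fovy'])/2)
    K=np.array([[f,0,d['cx']],[0,f,d['cy']],[0,0,1]])
    c,r=np.meshgrid(np.arange(w),np.arange(h))
    u=cv2.undistortPoints(np.stack([c.ravel(),r.ravel()],1).astype(float)[:,None],K,np.array([d['k1'],0,0,0,0.]))[:,0]
    z=d['depth'].ravel();P=np.stack([u[:,0]*z,-u[:,1]*z,-z],1)
    T=wfc(d,s);return (P@T[:3,:3].T+T[:3,3]).reshape(h,w,3)
E
python3 - <<'E'
from h import *
for n in ('scene','top'):
    d=read_camera(n);C=cloud(d).reshape(-1,3);ok=d['depth'].ravel()>0
    m=ok&(abs(C[:,0]-.57)<.15)&(abs(C[:,1]+.205)<.14)&(C[:,2]>.05)&(C[:,2]<.066)
    r=cv2.minAreaRect(C[m][:,:2].astype(np.float32));print(n,'cover',m.sum(),r,np.median(C[m][:,2]))
    m=ok&(abs(C[:,0]-.53)<.06)&(abs(C[:,1]+.22)<.06)&(C[:,2]>.08)&(C[:,2]<.11)
    r=cv2.minAreaRect(C[m][:,:2].astype(np.float32));print('bar',m.sum(),r,C[m].mean(0),C[m][:,2].max())
    for lo,hi in ((-.01,.001),(.002,.012),(.018,.03),(.031,.045),(.06,.1)):
        m=ok&(abs(C[:,0]-.43)<.06)&(abs(C[:,1]-.203)<.06)&(C[:,2]>lo)&(C[:,2]<hi)
        if m.sum()>3: print('iso',lo,m.sum(),cv2.minAreaRect(C[m][:,:2].astype(np.float32)),C[m].mean(0))
E
```

```text
scene cover 2256 ((0.5908086895942688, -0.2082063853740692), (0.20564626157283783, 0.15838085114955902), 7.367888927459717) 0.05918826375251229
bar 85 ((0.5429264307022095, -0.21367810666561127), (0.012709892354905605, 0.055308401584625244), 89.96980285644531) [ 0.53954381 -0.21429397  0.09170637] 0.0999116150103565
iso -0.01 102 ((0.43015772104263306, 0.17418545484542847), (0.061649005860090256, 0.1183040589094162), 89.66267395019531) [ 4.26255078e-01  1.64989318e-01 -3.83541085e-04]
iso 0.002 168 ((0.43259093165397644, 0.1666102111339569), (0.12622952461242676, 0.05485539138317108), 10.439657211303711) [0.43292032 0.16927502 0.004651  ]
iso 0.018 112 ((0.435064435005188, 0.19291375577449799), (0.07152015715837479, 0.034329745918512344), 27.4967041015625) [0.4322421  0.19083554 0.02506923]
iso 0.031 38 ((0.4323130249977112, 0.19678185880184174), (0.028880363330245018, 0.036008380353450775), 42.170440673828125) [0.43399803 0.1969329  0.03547181]
iso 0.06 48 ((0.4071737229824066, 0.1925327330827713), (0.017806295305490494, 0.02160041593015194), 63.88917922973633) [0.40550187 0.1922558
[... 408 characters left out ...]
54, 0.1197257712483406), 89.97223663330078) [ 0.42455553  0.20037846 -0.00198125]
iso 0.002 233 ((0.43002352118492126, 0.20442694425582886), (0.1173766627907753, 0.11731282621622086), 87.2960205078125) [0.43182061 0.20628037 0.00454612]
iso 0.018 129 ((0.4329424500465393, 0.20350244641304016), (0.07030054181814194, 0.04937824234366417), 20.01091957092285) [0.43786319 0.20518544 0.02453045]
iso 0.031 43 ((0.4289584755897522, 0.2025454193353653), (0.03507596254348755, 0.04129299521446228), 18.263763427734375) [0.43298065 0.20380076 0.03565981]
iso 0.06 37 ((0.4076295793056488, 0.1952628493309021), (0.0230129174888134, 0.019809940829873085), 87.27629852294922) [0.40774053 0.19536546 0.08431068]
```

```bash
cat >> h.py <<'E'
def tgt(pos,yaw,pitch=0.,box_yaw=.126):
    # pitch: tilt of tool with cover opening (handle up leans to box +x)
    M=R.from_euler('z',yaw)*R.from_euler('x',np.pi)
    M=R.from_euler('z',box_yaw)*R.from_euler('y',pitch)*R.from_euler('z',-box_yaw)*M
    s=read_state();C=R.from_rotvec(s['tcp_rot'])
    sl=C.inv().apply(np.array(pos)-s['tool_pos'])*100
    dr=(C.inv()*M).as_rotvec()
    print('slide',np.round(sl,2).tolist(),'rot',np.round(dr,3).tolist())
def st():
    s=read_state();C=R.from_rotvec(s['tcp_rot']).as_matrix()
    print('t',round(s['time'],2),'pos',np.round(s['tool_pos'],4),'yaw',round(np.arctan2(C[1,0],C[0,0]),3),'z',np.round(C[:,2],3),'F',np.round(s['wrist_force'],1),'T',np.round(s['torque'],2),'w',round(s['width'],3),'q',np.round(s['q'],2))
E
python3 -c "
from h import *
st();tgt([.45,-.25,.24],.386+1.4)"
```

```text
t 2.0 pos [ 0.254  -0.6254  0.2393] yaw 0.386 z [ 0.  0. -1.] F [-0.1 -0.5 -0.4] T [0.08 0.   0.01] w 1.0 q [-1.22  0.26  1.6   0.    1.27 -0.04]
slide [32.28, -27.41, -0.07] rot [-0.0, -0.0, -1.4]
```

Request:
play_rows --slide '[[32.3,-27.4,0],[32.3,-27.4,0],[32.3,-27.4,0],[32.3,-27.4,0],[32.3,-27.4,0],[32.3,-27.4,0],[32.3,-27.4,0],[32.3,-27.4,0],[32.3,-27.4,0],[32.3,-27.4,0],[32.3,-27.4,0],[32.3,-27.4,0]]' --delta_rot '[[0,0,-1.4],[0,0,-1.4],[0,0,-1.4],[0,0,-1.4],[0,0,-1.4],[0,0,-1.4],[0,0,-1.4],[0,0,-1.4],[0,0,-1.4],[0,0,-1.4],[0,0,-1.4],[0,0,-1.4]]' --hand 0 --force 60

```text
time: 3.0
tool_pos: [0.4515, -0.247, 0.2396]
tcp_rot: [1.958, 2.457, 0.001]
wrist_force: [-0.4, -0.5, -0.4]
width: 0.003
```

```bash
python3 -c "
from h import *
st();tgt([.367,.18,.2],.35+np.pi)"
```

```text
t 3.0 pos [ 0.4515 -0.247   0.2396] yaw 1.796 z [ 0.001  0.    -1.   ] F [-0.4 -0.5 -0.4] T [-0.02  0.01 -0.02] w 0.003 q [-0.55 -0.04  1.94  0.    1.24 -0.77]
slide [43.51, 1.3, 3.97] rot [0.001, 0.001, -1.696]
```

Request:
play_rows --slide '[[43.5,1.3,4],[43.5,1.3,4],[43.5,1.3,4],[43.5,1.3,4],[43.5,1.3,4],[43.5,1.3,4],[43.5,1.3,4],[43.5,1.3,4],[43.5,1.3,4],[43.5,1.3,4],[43.5,1.3,4],[43.5,1.3,4]]' --delta_rot '[[0,0,-1.7],[0,0,-1.7],[0,0,-1.7],[0,0,-1.7],[0,0,-1.7],[0,0,-1.7],[0,0,-1.7],[0,0,-1.7],[0,0,-1.7],[0,0,-1.7],[0,0,-1.7],[0,0,-1.7]]'

```text
time: 4.0
tool_pos: [0.3657, 0.1838, 0.1996]
tcp_rot: [-0.244, 3.131, 0.003]
wrist_force: [1.2, -1.1, 0.2]
width: 0.003
```

```bash
python3 -c "
from h import *
st();tgt([.367,.18,.2],.35+np.pi)
tgt([.367,.18,.072],.35+np.pi)
s=read_state();d=read_camera('wrist');save(d,'w1')
C=cloud(d,s).reshape(-1,3);ok=d['depth'].ravel()>0
for lo,hi in ((.018,.03),(.032,.045),(.062,.1)):
        m=ok&(abs(C[:,0]-.43)<.06)&(abs(C[:,1]-.203)<.06)&(C[:,2]>lo)&(C[:,2]<hi)
        if m.sum()>3: print('iso',lo,m.sum(),cv2.minAreaRect(C[m][:,:2].astype(np.float32)),C[m].mean(0),C[m].max(0),C[m].min(0))
"
```

```text
t 4.0 pos [0.3657 0.1838 0.1996] yaw -2.986 z [ 0.     0.002 -1.   ] F [ 1.2 -1.1  0.2] T [-0.07  0.07 -0.06] w 0.003 q [ 0.4  -0.23  2.18  0.    1.19 -1.32]
slide [-0.07, -0.39, -0.04] rot [0.002, 0.001, -0.195]
slide [-0.06, -0.42, 12.76] rot [0.002, 0.001, -0.195]
iso 0.018 1156 ((0.4322047233581543, 0.20387111604213715), (0.07014966756105423, 0.049984220415353775), 19.288663864135742) [0.41288389 0.20091722 0.0248557 ] [0.45818073 0.23739107 0.02986458] [0.39227134 0.17008415 0.01803934]
iso 0.032 158 ((0.421284943819046, 0.2061098963022232), (0.04668062552809715, 0.02255420573055744), 76.73336029052734) [0.42534606 0.21605259 0.0353621 ] [0.43761731 0.22623939 0.03815631] [0.41212864 0.18134638 0.0322446 ]
iso 0.062 302 ((0.4025678336620331, 0.19636884331703186), (0.024823706597089767, 0.013764208182692528), 80.19078063964844) [0.40071216 0.19581619 0.08223017] [0.41125569 0.20781523 0.08826272] [0.39573296 0.18298991 0.07245566]
```

View pics/w1.png

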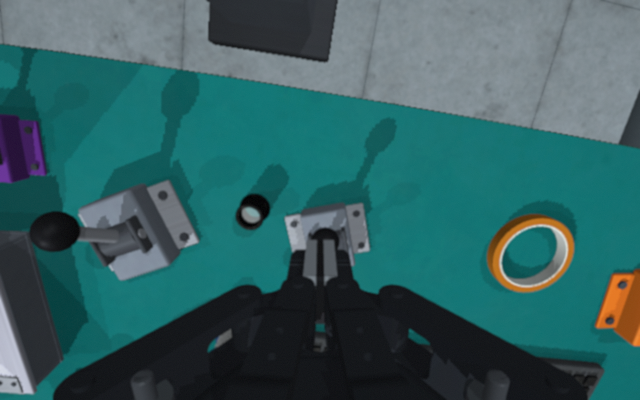

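Request:
play_rows --slide '[[-0.1,-0.4,0],[-0.1,-0.4,2],[-0.1,-0.4,6],[-0.1,-0.4,10],[-0.1,-0.4,12.7],[-0.1,-0.4,12.7],[-0.1,-0.4,12.7]]' --delta_rot '[[0,0,-0.12],[0,0,-0.2],[0,0,-0.2],[0,0,-0.2],[0,0,-0.2],[0,0,-0.2],[0,0,-0.2]]'

```text
time: 4.63
tool_pos: [0.3666, 0.1774, 0.0717]
tcp_rot: [0.559, -3.088, 0.001]
wrist_force: [-0.1, 0.3, -0.0]
width: 0.001
```

```bash
python3 -c "
from h import *
st();tgt([.433+.0*np.cos(.345),.2035,.072],.345+np.pi)
l=.006;tgt([.433+l*np.cos(.345),.2035+l*np.sin(.345),.072],.345+np.pi)"
```

```text
t 4.63 pos [0.3666 0.1774 0.0717] yaw -2.783 z [-0.003 -0.001 -1.   ] F [-0.1  0.3 -0. ] T [ 0.01  0.05 -0.01] w 0.001 q [ 0.39 -0.07  2.31  0.    0.91 -1.54]
slide [-7.13, 0.12, -0.05] rot [0.0, -0.003, 0.013]
slide [-7.73, 0.11, -0.05] rot [0.0, -0.003, 0.013]
```

Push along tool −x, gently.

Request:
play_rows --slide '[[-1,0.1,0],[-2,0.1,0],[-3,0.1,0],[-4,0.1,0],[-5,0.1,0],[-6,0.1,0],[-6.8,0.1,0],[-7.3,0.1,0],[-7.3,0.1,0]]' --delta_rot '[[0,0,0.01],[0,0,0.01],[0,0,0.01],[0,0,0.01],[0,0,0.01],[0,0,0.01],[0,0,0.01],[0,0,0.01],[0,0,0.01]]'

```text
time: 5.38
tool_pos: [0.436, 0.2044, 0.0714]
tcp_rot: [0.544, -3.092, 0.0]
wrist_force: [0.0, -0.6, -0.1]
width: -0.003
```

```bash
python3 -c "
from h import *
st()"
```

```text
t 5.38 pos [0.436  0.2044 0.0714] yaw -2.793 z [-0.002 -0.001 -1.   ] F [ 0.  -0.6 -0.1] T [-0.04  0.04 -0.02] w -0.003 q [ 0.39  0.07  2.16  0.    0.91 -1.53]
```

Request:
play_rows --slide '[[-0.3,0,0],[-0.6,0,0],[-0.6,0,0]]' --delta_rot '[[0,0,0],[0,0,0],[0,0,0]]'

```text
time: 5.63
tool_pos: [0.4386, 0.2054, 0.0706]
tcp_rot: [0.542, -3.085, 0.003]
wrist_force: [-7.3, -3.3, 4.8]
width: -0.001
```

```bash
python3 -c "
from h import *
st()
for n in ('top','scene'):
  d=read_camera(n);save(d,n+'1');C=cloud(d).reshape(-1,3);ok=d['depth'].ravel()>0
  im=d['image'].reshape(-1,3)
  m=ok&(abs(C[:,0]-.45)<.06)&(abs(C[:,1]-.203)<.05)&(C[:,2]>.06)&(C[:,2]<.09);print(n,m.sum(),C[m].mean(0) if m.sum() else '')
  a=cv2.cvtColor(d['image'],cv2.COLOR_RGB2BGR);c=(290,230) if n=='top' else (285,215)
  cv2.imwrite('pics/i_'+n+'.png',cv2.resize(a[c[1]-35:c[1]+35,c[0]-50:c[0]+50],(800,560)))
"
```

```text
t 5.63 pos [0.4386 0.2054 0.0706] yaw -2.793 z [-0.009 -0.003 -1.   ] F [-7.3 -3.3  4.8] T [-0.41  1.2   0.03] w -0.001 q [ 0.39  0.08  2.15  0.    0.91 -1.53]
top 0 
scene 57 [0.43610173 0.20238865 0.07936412]
```

View pics/i_scene.png

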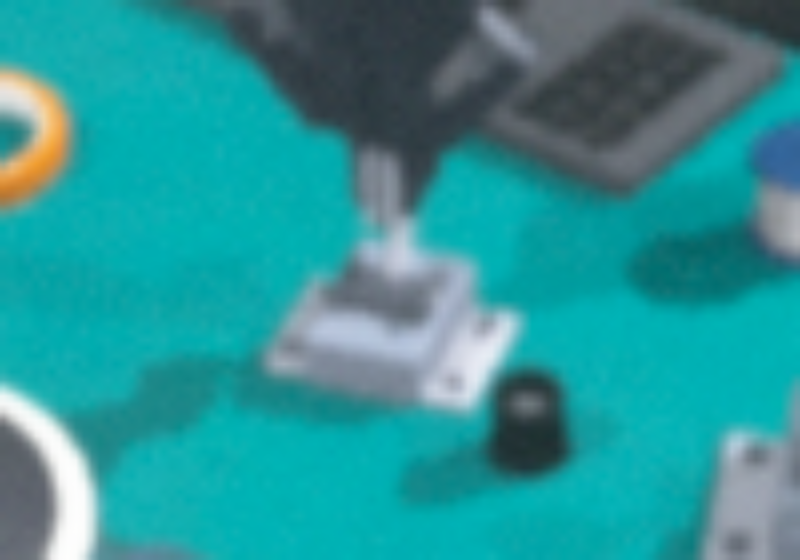

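Request:
play_rows --slide '[[1,0,0],[2.5,0,0],[2.5,0,-3],[2.5,0,-7],[2.5,0,-11],[2.5,0,-14],[2.5,0,-14]]' --delta_rot '[[0,0,0],[0,0,0],[0,0,0],[0,0,0],[0,0,0],[0,0,0],[0,0,0]]'

```text
time: 6.32
tool_pos: [0.4205, 0.1991, 0.2188]
tcp_rot: [-0.544, 3.089, 0.003]
wrist_force: [0.7, -0.6, 0.6]
width: 0.005
```

```bash
python3 -c "
from h import *
st()
tgt([.5,-.1,.21],np.pi+.02)
tgt([.543,-.214,.2],np.pi+.02)"
```

```text
t 6.32 pos [0.4205 0.1991 0.2188] yaw -2.793 z [ 0.005  0.003 -1.   ] F [ 0.7 -0.6  0.6] T [ 0.01 -0.04 -0.02] w 0.005 q [ 0.39 -0.13  2.06  0.    1.2  -1.53]
slide [2.75, -30.83, 0.84] rot [0.002, 0.005, 0.328]
slide [2.6, -43.01, 1.84] rot [0.002, 0.005, 0.328]
```

Request:
play_rows --slide '[[2.6,-43,1],[2.6,-43,1],[2.6,-43,1],[2.6,-43,1],[2.6,-43,1],[2.6,-43,1],[2.6,-43,1],[2.6,-43,1],[2.6,-43,1],[2.6,-43,1],[2.6,-43,1],[2.6,-43,1]]' --delta_rot '[[0,0,0.33],[0,0,0.33],[0,0,0.33],[0,0,0.33],[0,0,0.33],[0,0,0.33],[0,0,0.33],[0,0,0.33],[0,0,0.33],[0,0,0.33],[0,0,0.33],[0,0,0.33]]' --hand 0.5

```text
time: 7.32
tool_pos: [0.5432, -0.2172, 0.2077]
tcp_rot: [-0.023, 3.136, 0.002]
wrist_force: [0.9, 0.1, -0.5]
width: 0.502
```

```bash
cat > v.py <<'E'
from h import *
st()
s=read_state();d=read_camera('wrist');save(d,'w2')
C=cloud(d,s).reshape(-1,3);ok=d['depth'].ravel()>0
m=ok&(abs(C[:,0]-.53)<.06)&(abs(C[:,1]+.22)<.06)&(C[:,2]>.08)&(C[:,2]<.105)
print('bar',m.sum(),cv2.minAreaRect(C[m][:,:2].astype(np.float32)) if m.sum()>5 else '',C[m].mean(0))
for x in landmark_of('handle_grip',d)[:2]: print(x, at_z(d,x['at'],.086,s))
for n in ('scene','top'):
  d=read_camera(n);save(d,n+'2');C=cloud(d).reshape(-1,3);ok=d['depth'].ravel()>0
  m=ok&(abs(C[:,0]-.45)<.06)&(abs(C[:,1]-.203)<.05)&(C[:,2]>.06)&(C[:,2]<.095);print(n,m.sum(),C[m].mean(0))
  m=ok&(abs(C[:,0]-.53)<.06)&(abs(C[:,1]+.22)<.06)&(C[:,2]>.08)&(C[:,2]<.105)
  print('bar',m.sum())
E
python3 v.py
```

```text
t 7.32 pos [ 0.5432 -0.2172  0.2077] yaw -3.127 z [ 0.005  0.002 -1.   ] F [ 0.9  0.1 -0.5] T [ 0.   -0.03  0.  ] w 0.502 q [-0.43  0.11  1.84  0.    1.18 -2.01]
bar 912 ((0.5430592894554138, -0.21419379115104675), (0.012923214584589005, 0.05489928275346756), 87.80641174316406) [ 0.54119511 -0.21468209  0.09422991]
{'at': [324.0, 192.0], 'conf': 0.76} [ 0.54202054 -0.2129744   0.086     ]
scene 59 [0.45480499 0.21044836 0.07838214]
bar 82
top 38 [0.45806869 0.21278001 0.08095067]
bar 40
```

View pics/w2.png

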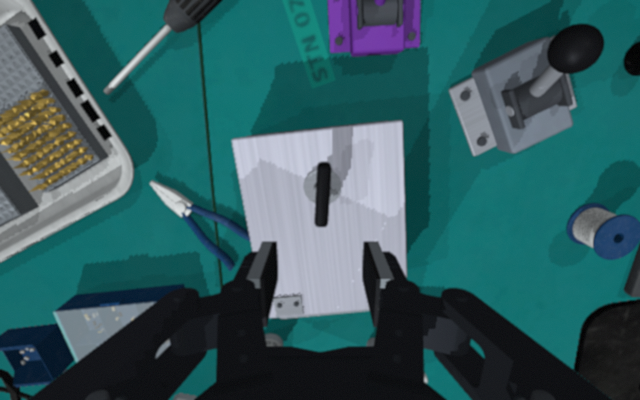

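View pics/scene2.png

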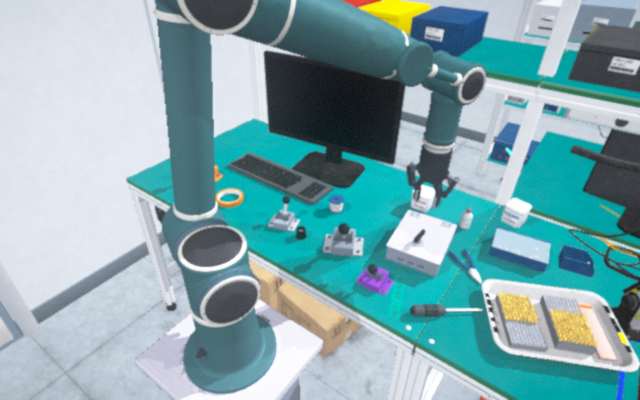

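```bash
python3 -c "
from h import *
st()
tgt([.5435,-.214,.087],np.pi-.04)"
```

```text
t 7.52 pos [ 0.5422 -0.2124  0.2079] yaw -3.122 z [ 0.004  0.004 -1.   ] F [-0.5  1.1  0.7] T [ 0.03 -0.04  0.03] w 0.5 q [-0.42  0.11  1.84  0.01  1.19 -2.01]
slide [-0.07, -0.21, 12.09] rot [0.004, 0.004, 0.059]
```

Request:
play_rows --slide '[[-0.1,-0.2,1],[-0.1,-0.2,4],[-0.1,-0.2,7],[-0.1,-0.2,9.5],[-0.1,-0.2,11],[-0.1,-0.2,12.1],[-0.1,-0.2,12.1],[-0.1,-0.2,12.1]]' --delta_rot '[[0,0,0.06],[0,0,0.06],[0,0,0.06],[0,0,0.06],[0,0,0.06],[0,0,0.06],[0,0,0.06],[0,0,0.06]]'

```text
time: 8.18
tool_pos: [0.5437, -0.2128, 0.087]
tcp_rot: [0.062, 3.137, 0.006]
wrist_force: [-0.0, -0.8, 0.7]
width: 0.501
```

```bash
python3 -c "
from h import *
st()
tgt([.5435,-.214,.087],np.pi-.04)"
```

```text
t 8.18 pos [ 0.5437 -0.2128  0.087 ] yaw 3.102 z [ 0.004  0.004 -1.   ] F [-0.  -0.8  0.7] T [-0.02  0.    0.02] w 0.501 q [-0.42  0.23  1.94  0.01  0.96 -1.95]
slide [0.01, -0.12, -0.0] rot [0.004, 0.004, 0.001]
```

Request:
play_rows --slide '[[0,-0.1,0],[0,-0.1,0],[0,-0.1,0],[0,-0.1,0],[0,-0.1,0],[0,-0.1,0],[0,-0.1,0],[0,-0.1,0]]' --delta_rot '[[0,0,0],[0,0,0],[0,0,0],[0,0,0],[0,0,0],[0,0,0],[0,0,0],[0,0,0]]' --hand 0 --force 70

```text
time: 8.85
tool_pos: [0.5449, -0.2148, 0.0891]
tcp_rot: [0.062, 3.134, 0.004]
wrist_force: [-0.9, -1.7, 7.0]
width: 0.117
```

```bash
python3 -c "
from h import *
st()"
```

```text
t 8.85 pos [ 0.5449 -0.2148  0.0891] yaw 3.102 z [ 0.007  0.002 -1.   ] F [-0.9 -1.7  7. ] T [-0.14  0.13  0.04] w 0.117 q [-0.42  0.23  1.94  0.01  0.96 -1.96]
```

Request:
play_rows --slide '[[0,0,-0.2],[0,0,-0.4],[0,0,-0.4]]' --delta_rot '[[0,0,0],[0,0,0],[0,0,0]]'

```text
time: 9.1
tool_pos: [0.5454, -0.2148, 0.093]
tcp_rot: [0.062, 3.133, 0.004]
wrist_force: [3.5, -1.0, -7.0]
width: 0.123
```

Request:
play_rows --slide '[[0,0,-0.2],[0,0,-0.4],[0,0,-0.4]]' --delta_rot '[[0,0,0],[0,0,0],[0,0,0]]'

```text
time: 9.35
tool_pos: [0.5462, -0.2147, 0.0964]
tcp_rot: [0.062, 3.131, 0.004]
wrist_force: [6.7, -0.1, -8.4]
width: 0.12
```

```bash
python3 -c "
from h import *
st()"
```

```text
t 9.35 pos [ 0.5462 -0.2147  0.0964] yaw 3.102 z [ 0.01   0.002 -1.   ] F [ 6.7 -0.1 -8.4] T [-0.16 -0.65  0.07] w 0.12 q [-0.42  0.22  1.94  0.01  0.98 -1.96]
```

Request:
play_rows --slide '[[0,0,-0.2],[0,0,-0.4],[0,0,-0.4]]' --delta_rot '[[0,0,0],[0,0,0],[0,0,0]]'

```text
time: 9.6
tool_pos: [0.547, -0.2146, 0.0995]
tcp_rot: [0.062, 3.13, 0.004]
wrist_force: [7.6, -0.6, -9.7]
width: 0.116
```

```bash
cat > cov.py <<'E'
from h import *
st()
for n in ('scene','top'):
    d=read_camera(n);C=cloud(d).reshape(-1,3);ok=d['depth'].ravel()>0
    c,s=np.cos(.126),np.sin(.126);D=C[:,:2]-[.5907,-.208];l=np.stack([D[:,0]*c+D[:,1]*s,-D[:,0]*s+D[:,1]*c],1)
    m=ok&(abs(l[:,0])<.095)&(abs(l[:,1])<.07)&((abs(l[:,1])>.03)|(l[:,0]>.02))&(C[:,2]>.05)&(C[:,2]<.2)
    l=l[m];z=C[m,2]
    for _ in range(4):
        p=np.polyfit(l[:,0],z,1);r=abs(z-np.polyval(p,l[:,0]));k=r<max(.004,1.5*np.median(r));l,z=l[k],z[k]
    print(n,len(z),'cover angle',-np.arctan(p[0]),'z at hinge',np.polyval(p,.099))
    save(d,n+'_c%d'%int(read_state()['time']*10))
E
python3 cov.py; ls pics
```

```text
t 9.6 pos [ 0.547  -0.2146  0.0995] yaw 3.102 z [ 0.011  0.002 -1.   ] F [ 7.6 -0.6 -9.7] T [-0.2  -0.67  0.04] w 0.116 q [-0.42  0.22  1.93  0.01  0.98 -1.96]
scene 731 cover angle 0.07628638152780608 z at hinge 0.05905349575726994
top 441 cover angle 0.07688578663819227 z at hinge 0.057392164353368205
i_scene.png
i_top.png
s0c.png
scene0.png
scene1.png
scene2.png
scene_c96.png
t0c.png
top0.png
top1.png
top2.png
top_c97.png
w1.png
w2.png
```

Run:
```python
from h import *
c,s=np.cos(.126),np.sin(.126);H=np.array([.6889,-.1956,.052])
P0=np.array([.5449,-.2148,.0885])-H;lx=P0[0]*c+P0[1]*s;ly=-P0[0]*s+P0[1]*c
print(lx,ly)
for th in (.1,.15,.2,.25,.3,.35,.4,.45,.49,.53):
    x=lx*np.cos(th)+P0[2]*np.sin(th);z=-lx*np.sin(th)+P0[2]*np.cos(th)
    tgt([H[0]+x*c-ly*s,H[1]+x*s+ly*c,H[2]+z],3.102,th)
```

```text
-0.14527124336033673 -0.0009517628600632655
slide [-0.23, 0.04, -0.35] rot [0.019, 0.11, -0.0]
slide [-0.5, 0.09, -1.04] rot [0.027, 0.159, -0.0]
slide [-0.81, 0.14, -1.72] rot [0.035, 0.208, -0.0]
slide [-1.15, 0.2, -2.39] rot [0.044, 0.258, -0.0]
slide [-1.53, 0.26, -3.03] rot [0.052, 0.307, -0.0]
slide [-1.93, 0.33, -3.66] rot [0.06, 0.356, -0.0]
slide [-2.37, 0.4, -4.26] rot [0.068, 0.405, -0.0]
slide [-2.84, 0.48, -4.84] rot [0.077, 0.455, -0.0]
slide [-3.23, 0.55, -5.29] rot [0.083, 0.494, 0.0]
slide [-3.64, 0.62, -5.72] rot [0.09, 0.534, 0.0]
```

Request:
play_rows --slide '[[-0.2,0.04,-0.35],[-0.5,0.09,-1.05],[-0.8,0.14,-1.7],[-1.15,0.2,-2.4],[-1.5,0.26,-3.0],[-1.5,0.26,-3.0]]' --delta_rot '[[0.02,0.11,0],[0.027,0.16,0],[0.035,0.21,0],[0.044,0.26,0],[0.052,0.307,0],[0.052,0.307,0]]'

```text
time: 10.2
tool_pos: [0.5626, -0.2128, 0.1304]
tcp_rot: [-0.055, -2.841, 0.064]
wrist_force: [-4.4, -0.8, 1.2]
width: 0.121
```

```bash
python3 cov.py
cat > nx.py <<'E'
from h import *
import sys
c,s=np.cos(.126),np.sin(.126);H=np.array([.6889,-.1956,.052])
lx,ly,lz=-.14527,-.00095,.0365
for th in map(float,sys.argv[1:]):
    x=lx*np.cos(th)+lz*np.sin(th);z=-lx*np.sin(th)+lz*np.cos(th)
    tgt([H[0]+x*c-ly*s,H[1]+x*s+ly*c,H[2]+z],3.102,th)
E
python3 nx.py .35 .4 .45 .49 .52 .53
```

```text
t 10.2 pos [ 0.5626 -0.2128  0.1304] yaw 3.095 z [-0.296 -0.039 -0.954] F [-4.4 -0.8  1.2] T [-0.33  0.14  0.07] w 0.121 q [-0.33  0.39  1.68 -0.14  1.35 -1.81]
scene 747 cover angle 0.2969940666558371 z at hinge 0.060064352423634546
top 355 cover angle 0.30358573814032563 z at hinge 0.057565145529359825
slide [-0.2, 0.06, -0.79] rot [0.008, 0.05, 0.0]
slide [-0.43, 0.1, -1.5] rot [0.016, 0.099, 0.0]
slide [-0.7, 0.14, -2.2] rot [0.024, 0.148, 0.0]
slide [-0.94, 0.18, -2.74] rot [0.031, 0.188, 0.0]
slide [-1.13, 0.21, -3.15] rot [0.036, 0.217, 0.0]
slide [-1.2, 0.22, -3.28] rot [0.037, 0.227, 0.0]
```

Cover follows well (0.30 rad). Continue to 0.525.

Request:
play_rows --slide '[[-0.2,0.06,-0.8],[-0.43,0.1,-1.5],[-0.7,0.14,-2.2],[-0.94,0.18,-2.74],[-1.15,0.21,-3.2],[-1.15,0.21,-3.2],[-1.15,0.21,-3.2],[-1.15,0.21,-3.2]]' --delta_rot '[[0.008,0.05,0],[0.016,0.1,0],[0.024,0.148,0],[0.031,0.188,0],[0.036,0.22,0],[0.036,0.22,0],[0.036,0.22,0],[0.036,0.22,0]]'

```text
time: 10.97
tool_pos: [0.5815, -0.2103, 0.1557]
tcp_rot: [-0.052, -2.623, 0.101]
wrist_force: [-1.3, -0.9, -1.0]
width: 0.121
```

```bash
python3 cov.py; python3 nx.py .525;ls pics
```

```text
t 10.97 pos [ 0.5815 -0.2103  0.1557] yaw 3.077 z [-0.495 -0.062 -0.867] F [-1.3 -0.9 -1. ] T [-0.14 -0.23  0.13] w 0.121 q [-0.28  0.53  1.48 -0.2   1.62 -1.77]
scene 251 cover angle 0.5028657840102844 z at hinge 0.061464996276716866
top 156 cover angle 0.4777998806789021 z at hinge 0.05969559933989641
slide [-0.05, 0.02, -0.08] rot [0.001, 0.003, 0.0]
i_scene.png
i_top.png
s0c.png
scene0.png
scene1.png
scene2.png
scene_c102.png
scene_c110.png
scene_c96.png
t0c.png
top0.png
top1.png
top2.png
top_c103.png
top_c110.png
top_c97.png
w1.png
w2.png
```

Run:
```python
from h import *
c,s=np.cos(.126),np.sin(.126)
for n in ('scene','top'):
    d=read_camera(n);C=cloud(d).reshape(-1,3)
    D=C[:,:2]-[.6889,-.1956];lx=D[:,0]*c+D[:,1]*s;ly=-D[:,0]*s+D[:,1]*c;z=C[:,2]-.052
    im=d['image'].reshape(-1,3).astype(int);br=(im.min(1)>120)&(im.max(1)-im.min(1)<40)
    m=br&(d['depth'].ravel()>0)&(abs(ly)<.073)&(lx<-.02)&(lx>-.17)&(z>.012)
    # perpendicular offset of cover top from hinge is 6 mm
    r=np.hypot(lx,z);a=np.arctan2(z,-lx)-np.arcsin(.006/r)
    k=m&(r<.19)
    print(n,k.sum(),np.percentile(a[k],[10,25,50,75,90]))
    cv2.imwrite('pics/end_'+n+'.png',cv2.cvtColor(d['image'],cv2.COLOR_RGB2BGR)[120:320,260:520].repeat(3,0).repeat(3,1))
```

```text
scene 535 [0.51967852 0.52312335 0.5291704  0.58383927 0.85462282]
top 208 [0.44260536 0.47773879 0.50336013 0.52211826 0.53898357]<stdin>:9: RuntimeWarning: invalid value encountered in arcsin
```

View pics/end_scene.png

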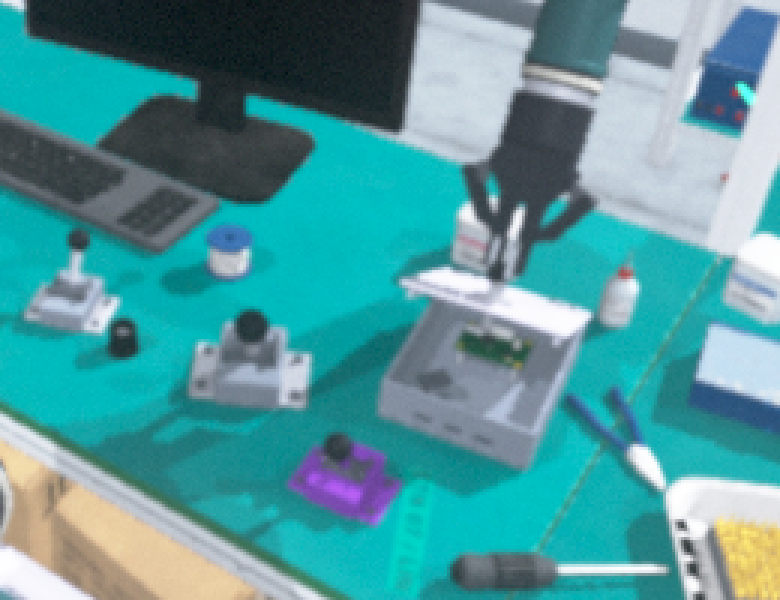

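The picture shows the cover open and held by the handle. The small grey isolator's lever, with its knob at about (78, 240), leans away from the robot, and the bystanders haven't moved. I'm handing the job in.

```bash
python3 -c "
from h import *
st();print(finish_job())"
```

```text
t 11.17 pos [ 0.5818 -0.2103  0.1561] yaw 3.077 z [-0.495 -0.062 -0.867] F [-0.5 -2.2 -1.6] T [-0.11 -0.21  0.12] w 0.12 q [-0.28  0.53  1.47 -0.2   1.62 -1.77]
the job is handed in; nothing more can be done
None
```

The isolator is off and the cover is held open by its handle at about 30 degrees; I handed the job in at 11.2 s. `finish_job()` gave no verdict.

- **Isolator:** I pushed the lever of the smaller grey isolator over until the force rose to about 8 N at its stop. The cameras then put the knob at (0.458, 0.213), against an expected OFF position of (0.460, 0.213).
- **Latch:** I gripped the T-handle and tugged it up without turning it. The handle rose more than 10 mm at under 10 N, and the cameras measured the cover at about 0.077 rad, well past the 0.03 rad a caught latch allows. The latch was free, so I did not turn it.
- **Cover:** I lifted it along its hinge arc and finished still gripping the bar.
    - The tool position gives about 0.52 rad.
    - The scene camera's two estimates were 0.50 and 0.53 rad, and the top camera's were 0.48 and 0.50 rad. I think the top camera's are less reliable because the hand blocks part of its view.
    - The wrist force was steady at about 3 N or less.
- **Other items:** In the last picture, the bystanders and look-alikes in view looked undisturbed. I did not measure their positions again.

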